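Find the belt roller that rattles and set it in the service stand

ROBOT

A 6-joint arm with a two-finger parallel gripper is mounted at the origin on the work surface. World frame = base frame: x ahead of the robot, y to its left, z up, the work surface at z = 0. Lengths are in m, angles in rad, forces in N, time in s.
With the tool pointing down it reaches from about 0.35 to 0.925 m from the base axis. Payload 6.4 kg.
Tool frame: the origin (TCP) lies between the finger pads; the fingertips stand 22 mm ahead of it and the grasp point (between the pads) lies 3 mm ahead of it; z points along the fingers, x is the direction in which the jaws open and shut, and the axes are right-handed (so a half turn about z gives the same grasp; the last joint's range is limited). The gripper opens to 85 mm and grips with 20 to 120 N. Pads are 22 mm wide; open, the fingers measure 114 mm over their backs; the gripper's body (76 mm by 85 mm) begins 54 mm behind the grasp point. The pads swing forward as they close: fully open they stand 13 mm farther back than shut.
Start: joints at [-1.385, 0.245, 1.558, -0, 1.339, -0.174], TCP at [0.229, -0.608, 0.253] pointing down, gripper open.
Joint ranges: [-3.13, 3.13], [-1.02, 2.26], [0.13, 2.54], [-0.95, 4.09], [0.21, 2.88], [-2.74, 2.74]. Speed limits (rad/s): [2.57, 2.57, 3.14, 3.14, 3.14, 3.14].

INTERFACE

Orientations are given as a unit quaternion [x, y, z, w].
In Python, from workcell import env gives the robot as it stands.
- The arm moves only by the tool jog_arm, never from a script. Its argument "series" is a list of rows, each a list of 3 entries, a list of its own where there are three numbers: the shift along the tool's x, y, z normalised to -1 to 1, where 1 is 50 cm, then the turn about the tool's z normalised to -1 to 1, where 1 is 180 degrees, then the opening, from 0 (shut) to 1 (fully open). A call has 1 to 20 rows; each row is the pose to reach, as a shift and turn from the pose commanded when the call began, along the tool's axes at that moment, turning the shorter way round; what a row does not reach only later rows make up. A row lasts 1/12 s, in which the tool goes at most 41.7 mm and 7.16 degrees, less where a joint would pass 70% of its speed; a pose out of reach is approached as far as the arm can. A call with a number of a shift or a turn outside -1 to 1 is refused whole. A call with a gripper value outside its range is refused whole. The fingers move at their own pace and stop on an object; the grip force is fixed at half the most. Time passes only in rows, so rows that repeat a pose let the fingers close. It gives the time, the measured TCP pose, the force and the opening at its end, in the units of the state.
- env.get_state(): the state, without advancing time (a new reading comes with each control period).
- env.capture(name): name is "scene" or "side" or "wrist"; returns a dict with "image" (400x640x3 uint8, blue, green, red), "range_z" (400x640 float32, m along the optical axis (not along the pixel's ray), 0 where there is no reading), "mtx" (3x3 intrinsics, pixels), "rvec" (rotation vector, rad) and "tvec" (3), from world to camera coordinates, as OpenCV has them; the wrist camera has in their place "tool_from_camera" (4x4, takes a point from camera to tool coordinates, whose origin is the TCP and whose axes are the tool frame's). Camera axes: x right, y down, z forward; pixel columns grow to the right and rows downward; lengths in m; the calibration is good to about 2 mm. A picture is of the moment at which its call begins: read the wrist's pose just before it.
- env.job_done(): hands the job in, once; it reports no verdict.
The state is a dict: "clock": time; "joint_pos": joint angles; "dq": joint speeds; "tau": joint torques, N m; "ee_pos": TCP position; "tcp_rot": TCP orientation; "wrist_force": force on the tool from outside, world axes, zero at the start; "torque": the same for the moment, N m; "gripper_width": finger opening in m.
Only numpy, scipy, OpenCV 4.12 (cv2) and the standard library are available. Lean on these libraries where they do the work, as an engineer would, in place of code of your own. Each camera call takes 0.05 s, during which the arm holds its last target. There are 200 camera calls.

TASK

One of the finishing machine's three spare belt rollers in the wooden rack has a heavy piece loose inside: pick them up one at a time and shake each gently lengthwise, at well under 1 m/s, until you feel the piece run in one of them. Lower that roller slowly into the service stand without knocking or pressing hard on it, both stub shafts fully home in the forks, and let go, with the other two lying in notches of the rack. Leave the bottle, the can and the hammer where they are.

Things in the scene. Friction and masses are not known exactly. Their poses are not given: they have to be found in the camera images.
- roller_a_mid (a point): One of three alike sealed belt rollers: aluminium drum 50 mm across, 110 mm long, a 12 mm stub shaft standing out 14 mm at each end; 0.40 to 0.50 kg. The point is its centre; x runs along its axis. It starts in a notch of the rack. In one of the three, any of them, a 0.18 kg steel piece rolls 66 mm freely along the axis, end to end; the others hold the same mass, fast at the middle.
- roller_b_mid (a point): One of three alike sealed belt rollers: aluminium drum 50 mm across, 110 mm long, a 12 mm stub shaft standing out 14 mm at each end; 0.40 to 0.50 kg. The point is its centre; x runs along its axis. It starts in a notch of the rack. In one of the three, any of them, a 0.18 kg steel piece rolls 66 mm freely along the axis, end to end; the others hold the same mass, fast at the middle.
- roller_c_mid (a point): One of three alike sealed belt rollers: aluminium drum 50 mm across, 110 mm long, a 12 mm stub shaft standing out 14 mm at each end; 0.40 to 0.50 kg. The point is its centre; x runs along its axis. It starts in a notch of the rack. In one of the three, any of them, a 0.18 kg steel piece rolls 66 mm freely along the axis, end to end; the others hold the same mass, fast at the middle.
- forks (a point): Steel service stand fixed to the counter: base 165 x 84 x 8 mm, two uprights 8 mm thick, 115 mm apart inside, each with an open-topped slot 15 mm wide, flared to 27 mm at its mouth. Stiff: touch down at 20 mm/s or less. The point is where a roller's centre lies when home: 44 mm above the counter, 16 mm below the uprights' tops. x runs from fork to fork, z up. Either end fits either fork.
- rack: Wooden rack fixed to the counter, 130 x 300 mm: a base board with two cross boards at x = -35 and 35 mm, 12 mm thick and 20 mm high, each with V notches at y = -94, 0 and 94 mm, one roller to a notch, its axis along x and 39 mm above the counter. The origin is the middle of its underside on the counter; x along the rollers, y from notch to notch.
- cleaner: White bottle of cleaner with a red cap, 64 mm across, 165 mm high, standing beside the work; leave it alone. The origin is the middle of its underside.
- cement: Bare metal can of cement, 72 mm across, 85 mm high, standing beside the work; leave it alone. The origin is the middle of its underside.
- hammer: Hammer with a wooden handle, 240 mm long, lying beyond the work; leave it alone. The origin is on the counter under its middle; x runs along the handle towards the head.
Not all that is in view belongs to the job. Leave any green, orange or turquoise look-alike of the part that bears roller_a_mid alone.

How it is judged:
On the way:
1. The roller with the loose piece is held clear of the rack and the piece is made to run inside it (height (world z) of loose_piece_c0 above 0.07 m and angular speed of loose_piece above 8 rad/s), for 0.03 s.
At the end, for the whole second after the job is handed in: The roller with the loose piece lies in the stand, centre within 6 mm sideways and 2.5 mm in height of the home point, axis within 0.05 rad; the other two lie in notches of the rack (centre under 42 mm up, within 30 mm of the rack's middle lengthwise); all at rest (horizontal distance between loose_piece_c0 and forks below 0.05 m and ((horizontal distance between roller_a_mid and forks below 0.006 m and z of roller_a_mid in the frame of forks below 0.0025 m and angle between the x axis of roller_a_mid and the x axis of forks, either way round below 0.05 rad and linear speed of roller_a below 0.02 m/s) or (x of roller_a_mid in the frame of rack between -0.03 and 0.03 m and y of roller_a_mid in the frame of rack between -0.11 and 0.11 m and z of roller_a_mid in the frame of rack below 0.042 m and linear speed of roller_a below 0.02 m/s)) and ((horizontal distance between roller_b_mid and forks below 0.006 m and z of roller_b_mid in the frame of forks below 0.0025 m and angle between the x axis of roller_b_mid and the x axis of forks, either way round below 0.05 rad and linear speed of roller_b below 0.02 m/s) or (x of roller_b_mid in the frame of rack between -0.03 and 0.03 m and y of roller_b_mid in the frame of rack between -0.11 and 0.11 m and z of roller_b_mid in the frame of rack below 0.042 m and linear speed of roller_b below 0.02 m/s)) and ((horizontal distance between roller_c_mid and forks below 0.006 m and z of roller_c_mid in the frame of forks below 0.0025 m and angle between the x axis of roller_c_mid and the x axis of forks, either way round below 0.05 rad and linear speed of roller_c below 0.02 m/s) or (x of roller_c_mid in the frame of rack between -0.03 and 0.03 m and y of roller_c_mid in the frame of rack between -0.11 and 0.11 m and z of roller_c_mid in the frame of rack below 0.042 m and linear speed of roller_c below 0.02 m/s))); the robot touches nothing.
It fails at once if a roller was swung faster than 1 m/s (linear speed of any of roller_a, roller_b, roller_c above 1 m/s).
It fails at once if a roller was knocked or pressed against the service stand with more than 100 N (contact force between any of roller_a, roller_b, roller_c and stand above 100 N).
It fails at once if the bottle, the can or the hammer was moved by more than 30 mm (distance of any of cleaner, cement, hammer from where it was at the start of the episode above 0.03 m).
It also fails if it takes over 64 s, if anything falls off the work surface, if the arm or the gripper's body presses on something with over 40 N, if the wrist force passes 120 N, or if a joint passes its speed limit or range.

## Working session

There is one attempt and no reset: what is moved stays moved. The work goes in short steps, Python scripts to look and compute and a tool call to move; the robot and the scene stay as the last step left them, time stands still between calls to the robot, and variables do not carry over. Pictures are saved under pics/ and viewed, about 8 in all and at most 12, crops included, and the job is handed in when it is done.

Besides the shell and the picture viewer there is one more tool, called after ">>>" as name([rows], argument=value, ...), one row to a line, values as JSON. jog_arm: Moves the arm, as the interface text tells. Its arguments: {"type":"object","properties":{"series":{"type":"array"}},"required":["series"]}

```bash
mkdir -p pics; ls; cat > h.py <<'E'
from workcell import env
import numpy as np, cv2, json
from scipy.spatial.transform import Rotation as R
def cap(n):
    s=env.get_state(); c=env.capture(n)
    if n=="wrist":
        T=np.eye(4);T[:3,:3]=R.from_quat(s["tcp_rot"]).as_matrix();T[:3,3]=s["ee_pos"]
        W=T@np.array(c["tool_from_camera"])
    else:
        M=np.eye(4);M[:3,:3]=cv2.Rodrigues(np.array(c["rvec"],float))[0];M[:3,3]=np.ravel(c["tvec"]);W=np.linalg.inv(M)
    c["W"]=W;return c
def cloud(c):
    z=c["range_z"];v,u=np.indices(z.shape);K=c["mtx"]
    P=np.stack([(u-K[0][2])/K[0][0]*z,(v-K[1][2])/K[1][1]*z,z],-1)
    P=P@c["W"][:3,:3].T+c["W"][:3,3];P[z<=0]=np.nan;return P
def ray(c,u,v,h):
    K=c["mtx"];d=c["W"][:3,:3]@np.array([(u-K[0][2])/K[0][0],(v-K[1][2])/K[1][1],1]);o=c["W"][:3,3]
    return o+d*(h-o[2])/d[2]
E
python3 - <<'E'
from h import *
s=env.get_state();print({k:np.round(v,3).tolist() for k,v in s.items()})
for n in("scene","side"):
    c=cap(n);cv2.imwrite(f"pics/{n}0.png",c["image"]);np.savez(f"{n}0.npz",**c);print(n,c["W"].round(2).tolist(),c["mtx"])
E
```

```text
pics
{'clock': 0.0, 'joint_pos': [-1.385, 0.246, 1.559, -0.0, 1.339, -0.174], 'dq': [-0.001, -0.001, 0.0, -0.0, -0.0, -0.0], 'tau': [-0.002, -42.951, -32.613, -0.0, 0.005, 0.0], 'ee_pos': [0.229, -0.608, 0.252], 'tcp_rot': [0.822, -0.569, -0.001, -0.001], 'wrist_force': [0.305, 1.008, -0.201], 'torque': [0.004, -0.015, 0.025], 'gripper_width': 0.086}
scene [[-0.19, 0.74, -0.64, 1.39], [0.98, 0.15, -0.11, 0.16], [0.01, -0.65, -0.76, 1.04], [0.0, 0.0, 0.0, 1.0]] [[426.90107082   0.         325.25584507]
 [  0.         426.90107082 197.63592655]
 [  0.           0.           1.        ]]
side [[-0.97, -0.13, 0.19, 0.34], [-0.23, 0.5, -0.84, 0.97], [0.01, -0.86, -0.51, 0.66], [0.0, 0.0, 0.0, 1.0]] [[401.95139086   0.         325.02724889]
 [  0.         401.95139086 193.07793911]
 [  0.           0.           1.        ]]
```

View pics/scene0.png

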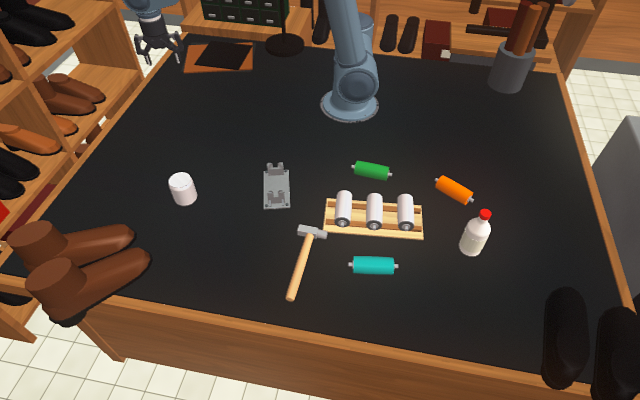

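View pics/side0.png

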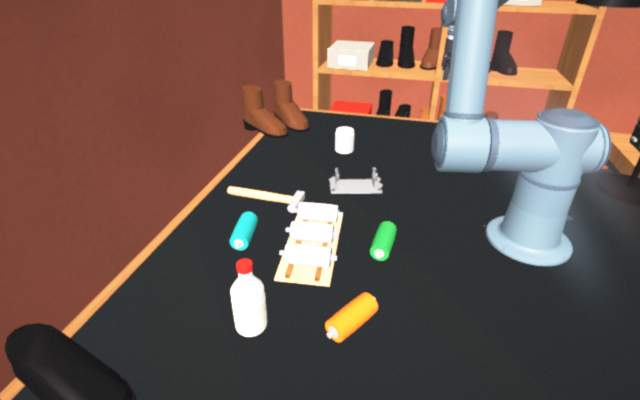

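The scene view shows three bare-aluminium rollers in the wooden rack at (343,209), (374,211) and (405,212). The green (371,170), orange (454,190) and turquoise (373,265) ones are loose look-alikes. The stand is at (277,187), the can at (182,188), the bottle at (475,233) and the hammer at (305,260). The three grey ones in the rack fit the description. I'll measure them and confirm with a crop.

```bash
python3 - <<'E'
from h import *
for n,boxR,boxS in(("scene",(315,180,430,245),(258,155,296,215)),("side",(270,195,350,290),(322,160,390,198))):
    c=dict(np.load(n+"0.npz"));P=cloud(c);im=c["image"];hsv=cv2.cvtColor(im,cv2.COLOR_BGR2HSV)
    # drums: low saturation, bright, raised, inside rack box
    x0,y0,x1,y1=boxR;m=np.zeros(im.shape[:2],np.uint8)
    sub=(hsv[...,1]<60)&(hsv[...,2]>90)&(P[...,2]>0.048)&(P[...,2]<.09)
    m[y0:y1,x0:x1]=sub[y0:y1,x0:x1]
    k,l,st,_=cv2.connectedComponentsWithStats(m)
    for i in range(1,k):
        if st[i,4]<60:continue
        q=P[l==i];mid=(np.percentile(q,2,0)+np.percentile(q,98,0))/2
        w,v=np.linalg.eigh(np.cov(q[:,:2].T));print(n,"drum",st[i].tolist(),mid.round(3),"top",np.percentile(q[:,2],98).round(3),"axis",v[:,1].round(3))
    # wood
    x0,y0,x1,y1=boxR;w=np.zeros_like(m);w[y0:y1,x0:x1]=((hsv[...,1]>60)&(hsv[...,0]<30)&(P[...,2]>0.002)&(P[...,2]<.03))[y0:y1,x0:x1]
    q=P[w>0];r=cv2.minAreaRect((q[:,:2]*1000).astype(np.float32));print(n,"rack",r)
    x0,y0,x1,y1=boxS;w=np.zeros_like(m);w[y0:y1,x0:x1]=((P[...,2]>0.004)&(P[...,2]<.08)&(hsv[...,2]>70))[y0:y1,x0:x1]
    q=P[w>0];r=cv2.minAreaRect((q[:,:2]*1000).astype(np.float32));print(n,"stand",r,"top",np.percentile(q[:,2],99.5))
    up=q[q[:,2]>.035];
    lab=cv2.kmeans(up[:,:2].astype(np.float32),2,None,(3,50,1e-5),5,cv2.KMEANS_PP_CENTERS);print("uprights",lab[2].round(4).tolist(),len(up))
c=np.load("scene0.npz")["image"];cv2.imwrite("pics/crop1.png",cv2.resize(c[150:285,240:500],None,fx=3,fy=3,interpolation=cv2.INTER_CUBIC))
E
```

```text
scene drum [335, 190, 17, 32, 431] [0.569 0.068 0.058] top 0.068 axis [-0.996 -0.094]
scene drum [366, 193, 17, 31, 435] [0.562 0.161 0.058] top 0.067 axis [-0.994 -0.106]
scene drum [398, 193, 16, 33, 426] [0.547 0.254 0.059] top 0.068 axis [-0.995 -0.102]
scene rack ((548.5333251953125, 158.5224609375), (175.63978576660156, 311.1533203125), 9.267666816711426)
scene stand ((501.3148193359375, -163.32388305664062), (168.37567138671875, 85.15362548828125), 15.769968032836914) top 0.06367662660755892
uprights [[0.5616999864578247, -0.1454000025987625], [0.44350001215934753, -0.17990000545978546]] 206
side drum [298, 203, 41, 13, 414] [0.566 0.074 0.056] top 0.064 axis [-0.995 -0.099]
side drum [290, 222, 45, 15, 493] [0.558 0.166 0.056] top 0.064 axis [-0.995 -0.101]
side drum [284, 244, 49, 17, 609] [0.543 0.259 0.056] top 0.064 axis [-0.995 -0.096]
side rack ((571.2979125976562, 125.8749008178711), (198.36184692382812, 394.94305419921875), 23.775028228759766)
side stand ((499.26324462890625, -161.86575317382812), (168.82240295410156, 85.16969299316406), 14.72614860534668) top 0.060143354414677386
uprights [[0.44040000438690186, -0.17550000548362732], [0.5582000017166138, -0.1428000032901764]] 90
```

View pics/crop1.png

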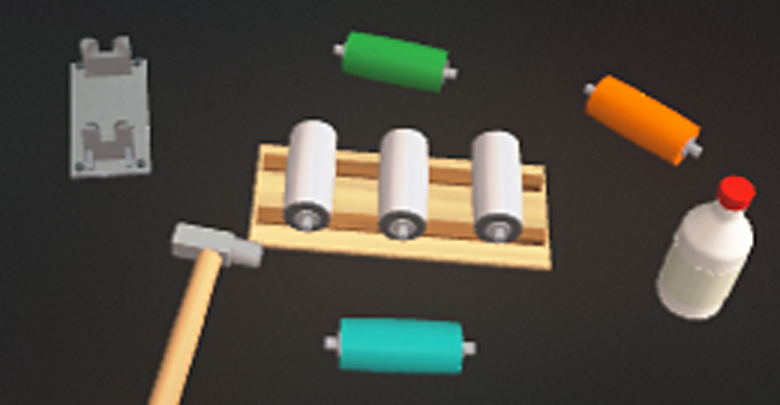

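The crop confirms it: three plain aluminium drums with dark end caps in the rack, no coloured ones among them. Next I go over the stand for a close wrist look.

>>> jog_arm([
  [[-0.642,-0.821,0],0.03,1],
  [[-0.642,-0.821,0],0.03,1],
  [[-0.642,-0.821,0],0.03,1],
  [[-0.642,-0.821,0],0.03,1],
  [[-0.642,-0.821,0],0.03,1],
  [[-0.642,-0.821,0],0.03,1],
  [[-0.642,-0.821,0],0.03,1],
  [[-0.642,-0.821,0],0.03,1],
  [[-0.642,-0.821,0],0.03,1],
  [[-0.642,-0.821,0],0.03,1],
  [[-0.642,-0.821,0],0.03,1],
  [[-0.642,-0.821,0],0.03,1],
  [[-0.642,-0.821,0],0.03,1],
  [[-0.642,-0.821,0],0.03,1],
  [[-0.642,-0.821,0],0.03,1],
  [[-0.642,-0.821,0],0.03,1],
])

```text
clock: 1.43
ee_pos: [0.4997, -0.1637, 0.2529]
tcp_rot: [0.794, -0.607, -0.0, 0.0]
wrist_force: [-0.1, 0.2, -0.3]
gripper_width: 0.0854
```

```bash
python3 - <<'E'
from h import *
s=env.get_state();print(s["clock"],np.round(s["ee_pos"],4),np.round(s["tcp_rot"],4),np.round(s["joint_pos"],3))
c=cap("wrist");cv2.imwrite("pics/w1.png",c["image"]);np.savez("w1.npz",**c);print(c["W"].round(3).tolist())
P=cloud(c);q=P[np.isfinite(P[...,2])];print(np.percentile(q,[1,50,99],axis=0).round(3).tolist())
E
```

```text
1.4333 [ 0.4997 -0.1637  0.2529] [ 7.945e-01 -6.073e-01 -3.000e-04  2.000e-04] [-0.532 -0.047  1.873 -0.     1.316  0.773]
[[0.262, -0.929, -0.261, 0.566], [-0.965, -0.253, -0.071, -0.146], [-0.0, 0.27, -0.963, 0.374], [0.0, 0.0, 0.0, 1.0]]
[[0.132, -0.652, -0.001], [0.513, -0.163, 0.001], [0.748, 0.226, 0.331]]
```

View pics/w1.png

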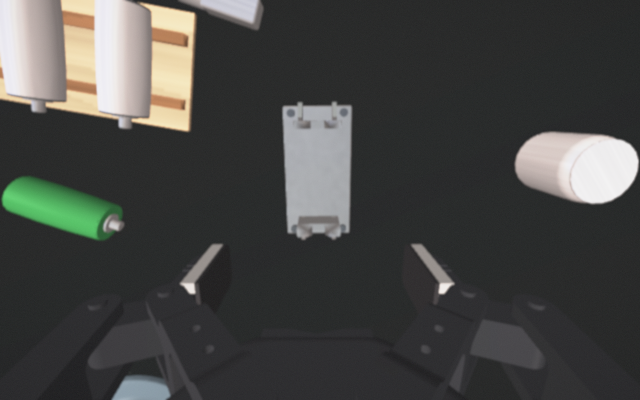

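The wrist view shows the stand whole: base from (283,105) to (351,236), fork prongs at (303,112)/(333,112) and (304,228)/(333,228). Two rollers show at upper left.

```bash
python3 - <<'E'
from h import *
c=dict(np.load("w1.npz"));P=cloud(c);g=cv2.cvtColor(c["image"],cv2.COLOR_BGR2GRAY)
box=np.zeros(g.shape,bool);box[90:245,265:370]=1
m=box&(g>75);
b=m&(P[...,2]>.004)&(P[...,2]<.013);q=P[b];r=cv2.minAreaRect((q[:,:2]*1e3).astype(np.float32));print("base cloud",r,np.median(q[:,2]))
cn=max(cv2.findContours(m.astype(np.uint8),0,2)[0],key=cv2.contourArea)
rp=cv2.boxPoints(cv2.minAreaRect(cn));print(rp.tolist());ps=np.array([ray(c,u,v,.008) for u,v in rp]);print("ray corners",ps[:,:2].round(4).tolist(),ps.mean(0).round(4))
u=box&(P[...,2]>.03)&(P[...,2]<.08);q=P[u];print(len(q),np.percentile(q[:,2],[50,95,99]).round(4))
t=q[q[:,2]>.05]
_,l,cc=cv2.kmeans(t[:,:2].astype(np.float32),2,None,(3,50,1e-6),5,cv2.KMEANS_PP_CENTERS)
for i in(0,1):
    k=t[l[:,0]==i];print("upright",len(k),cv2.minAreaRect((k[:,:2]*1e3).astype(np.float32)))
d=cc[1]-cc[0];print(cc.mean(0),np.degrees(np.arctan2(d[1],d[0])),np.linalg.norm(d))
E
```

```text
base cloud ((501.0387878417969, -164.43185424804688), (164.44924926757812, 84.12100219726562), 15.965497016906738) 0.008275100803013746
[[282.0, 101.0], [351.0, 101.0], [351.0, 239.0], [282.0, 239.0]]
ray corners [[0.5736, -0.1004], [0.5954, -0.1804], [0.424, -0.233], [0.3992, -0.1419]] [ 0.4981 -0.1639  0.008 ]
983 [0.055  0.061  0.0615]
upright 284 ((441.7710876464844, -181.134765625), (8.785734176635742, 51.75355911254883), 15.813345909118652)
upright 279 ((559.869873046875, -147.58523559570312), (7.585302352905273, 51.16484069824219), 16.624279022216797)
[ 0.501388   -0.16433486] 15.616775 0.121726885
```

>>> jog_arm([
  [[-0.6,-0.25,0],0.05,1],
  [[-0.6,-0.25,0],0.05,1],
  [[-0.6,-0.25,0],0.05,1],
  [[-0.6,-0.25,0],0.05,1],
  [[-0.6,-0.25,0],0.05,1],
  [[-0.6,-0.25,0],0.05,1],
  [[-0.6,-0.25,0],0.05,1],
  [[-0.6,-0.25,0],0.05,1],
  [[-0.6,-0.25,0],0.05,1],
  [[-0.6,-0.25,0],0.05,1],
  [[-0.6,-0.25,0],0.05,1],
])

```text
clock: 2.4
ee_pos: [0.542, 0.1576, 0.253]
tcp_rot: [0.744, -0.668, -0.0, 0.0]
wrist_force: [-0.3, -0.3, 0.1]
gripper_width: 0.085
```

```bash
python3 - <<'E'
from h import *
s=env.get_state();print(s["clock"],np.round(s["ee_pos"],4),np.round(s["tcp_rot"],4),np.round(s["joint_pos"],3))
c=cap("wrist");cv2.imwrite("pics/w2.png",c["image"]);np.savez("w2.npz",**c)
P=cloud(c);hsv=cv2.cvtColor(c["image"],cv2.COLOR_BGR2HSV)
m=((P[...,2]>.045)&(P[...,2]<.08)&(hsv[...,1]<60)&(abs(P[...,0]-.55)<.1)&(abs(P[...,1]-.163)<.16)).astype(np.uint8)
k,l,st,_=cv2.connectedComponentsWithStats(m)
for i in range(1,k):
    if st[i,4]<300:continue
    q=P[l==i];print(st[i].tolist(),"top",np.percentile(q[:,2],[95,99]).round(4),cv2.minAreaRect((q[:,:2]*1e3).astype(np.float32)))
E
```

```text
2.4 [0.542  0.1576 0.253 ] [ 7.439e-01 -6.683e-01 -0.000e+00  4.000e-04] [ 0.082  0.047  1.779 -0.     1.316  1.546]
[375, 103, 49, 119, 4174] top [0.0642 0.0649] ((567.99072265625, 67.45264434814453), (135.4958038330078, 47.69383239746094), 5.110250473022461)
[295, 111, 44, 109, 4152] top [0.0642 0.0649] ((555.2937622070312, 159.48651123046875), (124.61119079589844, 48.59341812133789), 4.956543922424316)
[211, 112, 46, 107, 4111] top [0.0642 0.0649] ((545.4404296875, 252.28028869628906), (122.2884521484375, 48.48158645629883), 3.674098491668701)
```

View pics/w2.png

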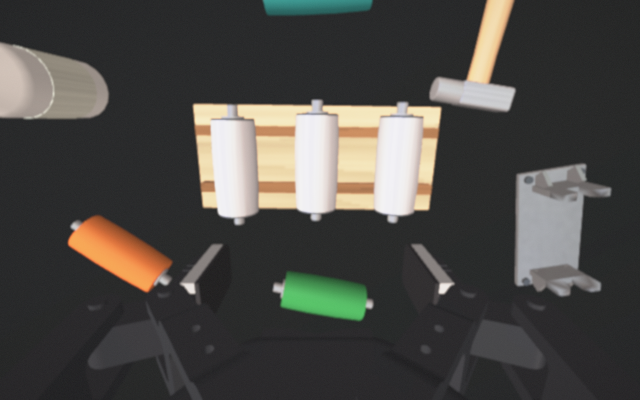

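All three rollers and the rack are clear: drum middles at (398,165), (316,163) and (235,167), with shaft ends visible. I'll work out the axis centres from the shaft tips.

```bash
python3 - <<'E'
from h import *
c=dict(np.load("w2.npz"));P=cloud(c);hsv=cv2.cvtColor(c["image"],cv2.COLOR_BGR2HSV)
m=((hsv[...,1]<45)&(hsv[...,2]>80)&(P[...,2]>.025)&(P[...,2]<.08)).astype(np.uint8);m[:,:195]=0;m[:,445:]=0;m[:95]=0;m[235:]=0
k,l,st,_=cv2.connectedComponentsWithStats(m)
A=R.from_quat(env.get_state()["tcp_rot"]).as_matrix()
C=[]
for i in range(1,k):
    if st[i,4]<1500:continue
    v,u=np.where(l==i)
    t=u[v==v.min()].mean(),v.min();b=u[v==v.max()].mean(),v.max()+1
    # drum width per row in the middle -> axis
    a,bb=ray(c,t[0],t[1],.041),ray(c,b[0],b[1],.037)
    d=a-bb;mid=(a+bb)/2;s=env.get_state()
    print(t,b,"mid",mid[:2].round(4),"len",np.linalg.norm(d[:2]).round(4),"ang",np.degrees(np.arctan2(d[1],d[0])).round(2),"tool shift",(A.T@(mid-s["ee_pos"])/.5).round(4))
E
```

```text
(np.float64(317.0), np.int64(100)) (np.float64(315.5), np.int64(220)) mid [0.5589 0.1598] len 0.1405 ang 5.41 tool shift [-0.0018 -0.0342  0.4283]
(np.float64(402.5), np.int64(102)) (np.float64(393.0), np.int64(222)) mid [0.5667 0.0653] len 0.141 ang 6.43 tool shift [ 0.1878 -0.0297  0.4283]
(np.float64(231.5), np.int64(105)) (np.float64(238.5), np.int64(224)) mid [0.5436 0.2535] len 0.1405 ang 4.67 tool shift [-0.1913 -0.0235  0.4282]
```

>>> jog_arm([
  [[0.188,-0.03,0.1],0,1],
  [[0.188,-0.03,0.2],0,1],
  [[0.188,-0.03,0.24],0,1],
  [[0.188,-0.03,0.3],0,1],
  [[0.188,-0.03,0.36],0,1],
  [[0.188,-0.03,0.4],0,1],
  [[0.188,-0.03,0.42],0,1],
  [[0.188,-0.03,0.42],0,0],
  [[0.188,-0.03,0.42],0,0],
  [[0.188,-0.03,0.42],0,0],
  [[0.188,-0.03,0.42],0,0],
  [[0.188,-0.03,0.42],0,0],
  [[0.188,-0.03,0.42],0,0],
  [[0.188,-0.03,0.42],0,0],
])

```text
clock: 3.62
ee_pos: [0.5694, 0.0665, 0.0465]
tcp_rot: [0.744, -0.668, 0.003, -0.001]
wrist_force: [-0.8, -3.2, 7.9]
gripper_width: 0.0489
```

>>> jog_arm([
  [[0,0,-0.02],0,0],
  [[0,0,-0.06],0,0],
  [[0,0,-0.12],0,0],
  [[0,0,-0.18],0,0],
  [[0,0,-0.22],0,0],
  [[0,0,-0.24],0,0],
  [[0,0,-0.24],0,0],
  [[0,0,-0.24],0,0],
])

```text
clock: 4.28
ee_pos: [0.5664, 0.0673, 0.1628]
tcp_rot: [0.744, -0.668, -0.0, 0.0]
wrist_force: [-0.0, -0.5, -4.3]
gripper_width: 0.0484
```

```bash
python3 - <<'E'
from h import *
s=env.get_state();print({k:np.round(v,4).tolist() for k,v in s.items()})
E
```

```text
{'clock': 4.2833, 'joint_pos': [-0.0805, 0.161, 1.8309, 0.0002, 1.1506, 1.3815], 'dq': [-0.0016, 0.0318, 0.0261, 0.0012, -0.0013, 0.0], 'tau': [0.0461, -40.9328, -33.4933, 0.0057, -0.0335, -0.0004], 'ee_pos': [0.5664, 0.0673, 0.1628], 'tcp_rot': [0.7445, -0.6677, -0.0004, 0.0002], 'wrist_force': [-0.0206, -0.5363, -4.2595], 'torque': [0.0083, 0.029, 0.0081], 'gripper_width': 0.0484}
```

Picked up, about 0.44 kg. I'll shake it lengthwise and compare the settled wrist moment after a stop each way.

>>> jog_arm([
  [[0,0.06,0],0,0],
  [[0,0.12,0],0,0],
  [[0,0.18,0],0,0],
  [[0,0.18,0],0,0],
  [[0,0.18,0],0,0],
  [[0,0.18,0],0,0],
  [[0,0.18,0],0,0],
  [[0,0.18,0],0,0],
])

```text
clock: 4.95
ee_pos: [0.4784, 0.0573, 0.1632]
tcp_rot: [0.744, -0.668, 0.0, -0.0]
wrist_force: [-1.3, 0.4, -4.4]
gripper_width: 0.0489
```

```bash
python3 - <<'E'
from h import *
s=env.get_state();print({k:np.round(v,4).tolist() for k,v in s.items() if k in("torque","wrist_force","ee_pos")})
E
```

```text
{'ee_pos': [0.4784, 0.0573, 0.1632], 'wrist_force': [-1.2717, 0.3952, -4.3583], 'torque': [-0.0016, -0.0302, 0.033]}
```

>>> jog_arm([
  [[0,-0.06,0],0,0],
  [[0,-0.12,0],0,0],
  [[0,-0.18,0],0,0],
  [[0,-0.18,0],0,0],
  [[0,-0.18,0],0,0],
  [[0,-0.18,0],0,0],
  [[0,-0.18,0],0,0],
  [[0,-0.18,0],0,0],
])

```text
clock: 5.62
ee_pos: [0.5664, 0.0671, 0.1632]
tcp_rot: [0.744, -0.668, -0.0, 0.0]
wrist_force: [-0.4, -0.8, -4.0]
gripper_width: 0.0486
```

```bash
python3 - <<'E'
from h import *
s=env.get_state();print({k:np.round(v,4).tolist() for k,v in s.items() if k in("torque","wrist_force","ee_pos")})
E
```

```text
{'ee_pos': [0.5664, 0.0671, 0.1632], 'wrist_force': [-0.4287, -0.7842, -3.9611], 'torque': [-0.0034, 0.0798, 0.0002]}
```

The moment about y swings by 0.11 N·m, very near the 0.117 predicted for the loose piece. I'll confirm it with a second, longer-settled shake.

```bash
python3 - <<'E'
from h import *
L=[]
for i in range(4):
    env.capture("side");s=env.get_state();L.append(np.r_[s["torque"],s["wrist_force"]])
print(np.round(L,3))
E
```

```text
[[-1.900e-02  5.200e-02  5.300e-02 -7.580e-01 -6.360e-01 -4.925e+00]
 [ 1.000e-03  6.300e-02 -5.900e-02  7.210e-01  3.600e-01 -3.748e+00]
 [ 2.000e-03  9.300e-02 -1.600e-02 -2.290e-01  8.140e-01 -4.259e+00]
 [-2.100e-02  6.200e-02 -6.600e-02  7.650e-01 -4.670e-01 -4.355e+00]]
```

>>> jog_arm([
  [[0,0.06,0],0,0],
  [[0,0.12,0],0,0],
  [[0,0.18,0],0,0],
  [[0,0.18,0],0,0],
  [[0,0.18,0],0,0],
  [[0,0.18,0],0,0],
  [[0,0.18,0],0,0],
  [[0,0.18,0],0,0],
  [[0,0.18,0],0,0],
  [[0,0.18,0],0,0],
  [[0,0.18,0],0,0],
  [[0,0.18,0],0,0],
])

```text
clock: 6.82
ee_pos: [0.4777, 0.0573, 0.1633]
tcp_rot: [0.744, -0.668, -0.0, 0.0]
wrist_force: [0.4, -0.3, -4.6]
gripper_width: 0.0488
```

```bash
python3 - <<'E'
from h import *
L=[]
for i in range(4):
    env.capture("side");s=env.get_state();L.append(np.r_[s["torque"],s["wrist_force"]])
print(np.round(L,3))
c=cap("wrist");cv2.imwrite("pics/w3.png",c["image"]);np.savez("w3.npz",**c);print(s["clock"],s["ee_pos"])
E
```

```text
[[ 0.067  0.03  -0.013 -0.06  -0.447 -4.536]
 [-0.015 -0.077  0.022 -0.148 -0.107 -4.421]
 [ 0.042 -0.061  0.005  0.126  0.465 -4.975]
 [ 0.022 -0.009  0.021 -0.544 -0.099 -4.317]]
7.0167 [0.47756354 0.05731591 0.1632569 ]
```

View pics/w3.png

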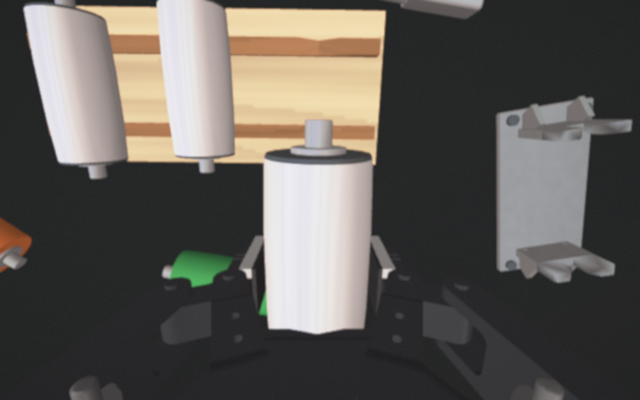

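The roller is held level: front shaft tip at (318,121), drum end at row 155, pads at (255,258)/(380,258). The moment readings are noisy (about 0.04), so I'll average more at both ends before deciding.

```bash
cat > m.py <<'E'
from h import *
L=[]
for i in range(12):
    env.capture("side");s=env.get_state();L.append(np.r_[s["torque"],s["wrist_force"]])
L=np.array(L);print(L.mean(0).round(4),(L.std(0)/12**.5).round(4),s["clock"])
E
python3 m.py
```

```text
[ 3.4000e-03 -4.6500e-02 -2.1000e-03  1.7570e-01 -7.1200e-02 -4.3308e+00] [0.0097 0.0091 0.0101 0.1362 0.1639 0.0878] 7.6667
```

>>> jog_arm([
  [[0,-0.06,0],0,0],
  [[0,-0.12,0],0,0],
  [[0,-0.18,0],0,0],
  [[0,-0.18,0],0,0],
  [[0,-0.18,0],0,0],
  [[0,-0.18,0],0,0],
  [[0,-0.18,0],0,0],
  [[0,-0.18,0],0,0],
  [[0,-0.18,0],0,0],
  [[0,-0.18,0],0,0],
])

```text
clock: 8.5
ee_pos: [0.5666, 0.067, 0.1634]
tcp_rot: [0.744, -0.668, 0.0, 0.0]
wrist_force: [0.2, -0.6, -4.4]
gripper_width: 0.0493
```

```bash
python3 m.py
```

```text
[-1.0000e-02  4.7900e-02 -3.0000e-03 -3.6000e-02  2.4300e-02 -4.6452e+00] [0.0076 0.0098 0.0095 0.1643 0.1474 0.1615] 9.1
```

Settled averages are −0.047 ± 0.009 and +0.048 ± 0.010 N·m, so this roller holds the loose piece. One more brisker shake, about 0.4 m/s with reversals so the piece runs clearly, then I carry it over the stand.

>>> jog_arm([
  [[0,0.07,0],0,0],
  [[0,0.14,0],0,0],
  [[0,0.21,0],0,0],
  [[0,0.14,0],0,0],
  [[0,0.07,0],0,0],
  [[0,0,0],0,0],
  [[0,0.07,0],0,0],
  [[0,0.14,0],0,0],
  [[0,0.21,0],0,0],
  [[0,0.21,0],0,0],
  [[0,0.21,0],0,0],
  [[0,0.21,0],0,0],
  [[0,0.18,0],0,0],
  [[0,0.18,0],0,0],
])

```text
clock: 10.27
ee_pos: [0.4807, 0.0571, 0.1649]
tcp_rot: [0.744, -0.668, 0.002, -0.001]
wrist_force: [0.4, -0.7, -4.5]
gripper_width: 0.0491
```

>>> jog_arm([
  [[0.03,0,0],0,0],
  [[0.08,0,0],-0.01,0],
  [[0.13,0,0],-0.02,0],
  [[0.18,0,0],-0.03,0],
  [[0.23,0,0],-0.04,0],
  [[0.28,0,0],-0.05,0],
  [[0.33,0,0],-0.053,0],
  [[0.38,0,0],-0.053,0],
  [[0.42,0,0],-0.053,0],
  [[0.44,0,0],-0.053,0],
  [[0.445,0,0],-0.053,0],
  [[0.445,0,0],-0.053,0],
  [[0.445,0,0],-0.053,0],
  [[0.445,0,0],-0.053,0],
])

```text
clock: 11.43
ee_pos: [0.5015, -0.1627, 0.1631]
tcp_rot: [0.798, -0.603, -0.0, -0.0]
wrist_force: [0.2, -0.2, -4.7]
gripper_width: 0.0486
```

```bash
python3 - <<'E'
from h import *
s=env.get_state();print(s["clock"],np.round(s["ee_pos"],4),np.round(s["tcp_rot"],4),s["wrist_force"])
c=cap("wrist");cv2.imwrite("pics/w4.png",c["image"]);np.savez("w4.npz",**c)
E
```

```text
11.4333 [ 0.5015 -0.1627  0.1631] [ 7.977e-01 -6.030e-01 -4.000e-04 -1.000e-04] [ 0.18065406 -0.18035399 -4.69176446]
```

View pics/w4.png

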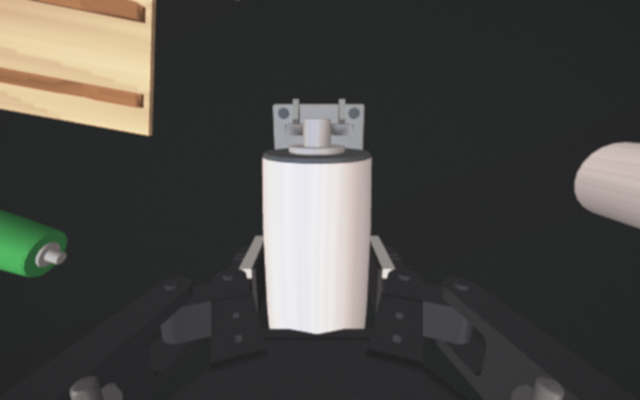

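The roller sits over the stand, aligned with it; its shaft tip at (317,119) is centred between the fork prongs at (296,108)/(342,108). I'll measure both in the tool frame.

```bash
python3 - <<'E'
from h import *
s=env.get_state();A=R.from_quat(s["tcp_rot"]).as_matrix();o=np.array(s["ee_pos"])
c=dict(np.load("w4.npz"));P=cloud(c);Q=(P-o)@A   # tool coords
d=np.zeros(Q.shape[:2],bool);d[110:335,262:375]=1
q=Q[d&(Q[...,2]<.03)&(Q[...,2]>-.06)&np.isfinite(Q[...,2])]
print("n",len(q));
dr=q[np.abs(q[:,1])<.045];print("drum top z",np.percentile(dr[:,2],[1,5]).round(4),"x ctr of crest",np.median(dr[dr[:,2]<np.percentile(dr[:,2],15)][:,0]).round(4))
for y in(-.045,-.02):
    k=q[abs(q[:,1]-y)<.006];print("y",y,"crest z",np.percentile(k[:,2],5).round(4),"xrange",np.percentile(k[:,0],[1,99]).round(4))
sh=q[(np.abs(q[:,0])<.0085)&(q[:,1]<-.0575)];print("shaft",len(sh),sh.min(0).round(4),"ymin pct",np.percentile(sh[:,1],[0,1,3]).round(4),"zmin",np.percentile(sh[:,2],5).round(4),"x mid",sh[:,0].min(),sh[:,0].max())
# rays: drum front top edge (row ~152), shaft tip row
img=c["image"];g=cv2.cvtColor(img,cv2.COLOR_BGR2GRAY);print(g[108:165,317].tolist())
u=np.zeros(Q.shape[:2],bool);u[95:145,270:368]=1
Pz=P[...,2];k=Q[u&(Pz>.045)&(Pz<.07)];print("upright tool",len(k),k.mean(0).round(4),cv2.minAreaRect((k[:,:2]*1e3).astype(np.float32)))
print("stand ctr in tool",(A.T@(np.array([.5012,-.1644,0])-o)).round(4),"stand ang",15.8)
E
```

```text
n 21016
drum top z [-0.053  -0.0181] x ctr of crest 0.0
y -0.045 crest z -0.0169 xrange [-0.0224  0.022 ]
y -0.02 crest z -0.0178 xrange [-0.0234  0.0232]
shaft 760 [-0.0061 -0.0684 -0.    ] ymin pct [-0.0684 -0.0684 -0.0684] zmin 0.0012 x mid -0.0060862036258328015 0.005809856358535778
[166, 165, 166, 166, 165, 165, 166, 166, 165, 162, 166, 181, 194, 198, 199, 198, 199, 198, 198, 199, 199, 198, 198, 198, 198, 198, 198, 197, 198, 198, 198, 197, 197, 198, 198, 198, 199, 197, 187, 168, 165, 183, 194, 196, 194, 182, 148, 104, 75, 72, 82, 96, 101, 101, 108, 152, 215]
upright tool 438 [ 0.0024 -0.0604  0.1035] ((1.2904319763183594, -60.305641174316406), (7.58773136138916, 51.43967056274414), 89.99652862548828)
stand ctr in tool [0.0015 0.0008 0.1632] stand ang 15.8
```

Offsets are only 1.4 mm and 0.5 mm. I'll lower to just above the fork mouths.

>>> jog_arm([
  [[0.003,0.001,0.02],0,0],
  [[0.003,0.001,0.05],0,0],
  [[0.003,0.001,0.08],0,0],
  [[0.003,0.001,0.11],0,0],
  [[0.003,0.001,0.135],0,0],
  [[0.003,0.001,0.15],0,0],
  [[0.003,0.001,0.155],0,0],
  [[0.003,0.001,0.155],0,0],
  [[0.003,0.001,0.155],0,0],
])

```text
clock: 12.23
ee_pos: [0.502, -0.1656, 0.0863]
tcp_rot: [0.797, -0.603, 0.001, -0.0]
wrist_force: [0.6, -0.3, -3.7]
gripper_width: 0.0488
```

```bash
python3 - <<'E'
from h import *
s=env.get_state();A=R.from_quat(s["tcp_rot"]).as_matrix();o=np.array(s["ee_pos"]);print(s["clock"],o.round(4),s["wrist_force"])
c=cap("wrist");cv2.imwrite("pics/w5.png",c["image"][60:350,160:480]);P=cloud(c);Q=(P-o)@A
Pz=P[...,2];k=Q[(Pz>.045)&(Pz<.064)&(abs(Q[...,0])<.035)&(Q[...,1]<-.054)&(Q[...,1]>-.07)];print("upright",len(k),cv2.minAreaRect((k[:,:2]*1e3).astype(np.float32)),Pz[(Pz<.064)&(Pz>.055)&(abs(Q[...,0])<.035)&(abs(Q[...,1]+.06)<.01)].max())
sh=Q[(abs(Q[...,0])<.009)&(Q[...,1]<-.0575)&(Q[...,1]>-.075)&(Pz>.068)];print("shaft",len(sh),sh.min(0).round(4),sh.max(0).round(4))
E
```

```text
12.2333 [ 0.502  -0.1656  0.0863] [ 0.63433771 -0.33163914 -3.70475863]
upright 1213 ((-1.5563182830810547, -60.44367980957031), (8.064194679260254, 52.027000427246094), 89.87598419189453) 0.06213126535788657
shaft 766 [-0.006  -0.0685  0.0003] [ 0.0058 -0.0575  0.0086]
```

View pics/w5.png

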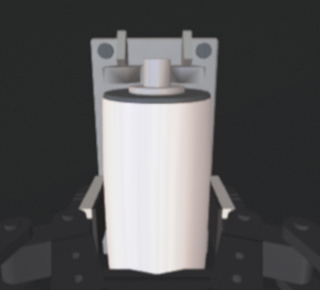

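Sideways the upright reads −1.5 mm and lengthwise within 0.6 mm, so I nudge back and lower at about 15 mm/s.

>>> jog_arm([
  [[-0.003,0.001,0],0,0],
  [[-0.003,0.001,0.01],0,0],
  [[-0.003,0.001,0.017],0,0],
  [[-0.003,0.001,0.0195],0,0],
  [[-0.003,0.001,0.022],0,0],
  [[-0.003,0.001,0.0245],0,0],
  [[-0.003,0.001,0.027],0,0],
  [[-0.003,0.001,0.0295],0,0],
  [[-0.003,0.001,0.032],0,0],
  [[-0.003,0.001,0.0345],0,0],
  [[-0.003,0.001,0.037],0,0],
  [[-0.003,0.001,0.0395],0,0],
  [[-0.003,0.001,0.042],0,0],
  [[-0.003,0.001,0.0445],0,0],
  [[-0.003,0.001,0.047],0,0],
  [[-0.003,0.001,0.0495],0,0],
])

```text
clock: 13.62
ee_pos: [0.5007, -0.1641, 0.0609]
tcp_rot: [0.797, -0.604, -0.0, -0.0]
wrist_force: [0.8, -0.8, -4.9]
gripper_width: 0.0488
```

```bash
python3 - <<'E'
from h import *
s=env.get_state();print(s["clock"],s["ee_pos"],s["wrist_force"],s["torque"])
E
```

```text
13.6167 [ 0.50069172 -0.16413858  0.06091599] [ 0.79656878 -0.8408278  -4.93312776] [-0.04097907 -0.08419015  0.04738088]
```

In the slots with no contact force. Continuing slower.

>>> jog_arm([
  [[0,0,0.002],0,0],
  [[0,0,0.004],0,0],
  [[0,0,0.006],0,0],
  [[0,0,0.008],0,0],
  [[0,0,0.01],0,0],
  [[0,0,0.012],0,0],
  [[0,0,0.0135],0,0],
  [[0,0,0.015],0,0],
  [[0,0,0.0165],0,0],
  [[0,0,0.0165],0,0],
])

```text
clock: 14.45
ee_pos: [0.5006, -0.1641, 0.0526]
tcp_rot: [0.797, -0.604, -0.0, 0.0]
wrist_force: [-0.3, -0.1, -5.1]
gripper_width: 0.0484
```

>>> jog_arm([
  [[0,0,0.001],0,0],
  [[0,0,0.002],0,0],
  [[0,0,0.003],0,0],
  [[0,0,0.004],0,0],
  [[0,0,0.004],0,0],
])

```text
clock: 14.87
ee_pos: [0.5008, -0.1642, 0.0515]
tcp_rot: [0.797, -0.603, -0.0, 0.0]
wrist_force: [-4.0, 1.5, 4.8]
gripper_width: 0.0487
```

Contact at exactly the expected height (about 9 N). Releasing and rising.

>>> jog_arm([
  [[0,0,0],0,1],
  [[0,0,0],0,1],
  [[0,0,0],0,1],
  [[0,0,0],0,1],
  [[0,0,0],0,1],
  [[0,0,0],0,1],
  [[0,0,0],0,1],
  [[0,0,-0.02],0,1],
  [[0,0,-0.05],0,1],
  [[0,0,-0.1],0,1],
  [[0,0,-0.17],0,1],
  [[0,0,-0.25],0,1],
  [[0,0,-0.33],0,1],
  [[0,0,-0.4],0,1],
  [[0,0,-0.4],0,1],
  [[0,0,-0.4],0,1],
])

```text
clock: 16.2
ee_pos: [0.5019, -0.1648, 0.2545]
tcp_rot: [0.797, -0.603, 0.003, -0.0]
wrist_force: [0.3, -0.7, -0.0]
gripper_width: 0.0857
```

```bash
python3 - <<'E'
from h import *
s=env.get_state();A=R.from_quat(s["tcp_rot"]).as_matrix();o=np.array(s["ee_pos"]);print(s["clock"],o,s["wrist_force"])
c=cap("wrist");cv2.imwrite("pics/w6.png",c["image"]);P=cloud(c);Q=(P-o)@A
Pz=P[...,2];k=P[(Pz>.052)&(Pz<.1)&(abs(Q[...,0])<.04)&(abs(Q[...,1])<.052)];r=cv2.minAreaRect((k[:,:2]*1e3).astype(np.float32));print("drum crest",np.percentile(k[:,2],[50,95,99]).round(4),r)
e=[np.percentile(k[abs((k-o)@A[:,1]-y)<.006][:,2],97).round(4) for y in(-.04,0,.04)];print("crest far/mid/near",e)
a=cap("scene");b=cap("side");cv2.imwrite("pics/end.png",np.hstack([cv2.resize(a["image"][130:300,220:500],(560,340)),cv2.resize(b["image"][150:310,220:400],(240,213+127))]))
E
```

```text
16.2 [ 0.50193763 -0.16481873  0.25451211] [ 0.28787958 -0.74489116 -0.03763368]
drum crest [0.066  0.0693 0.07  ] ((502.5549011230469, -163.70269775390625), (103.94295501708984, 47.64126205444336), 15.700763702392578)
crest far/mid/near [np.float64(0.069), np.float64(0.0698), np.float64(0.0691)]
```

View pics/w6.png

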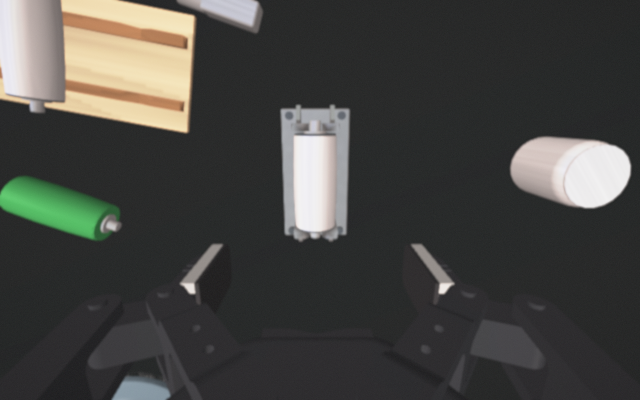

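View pics/end.png

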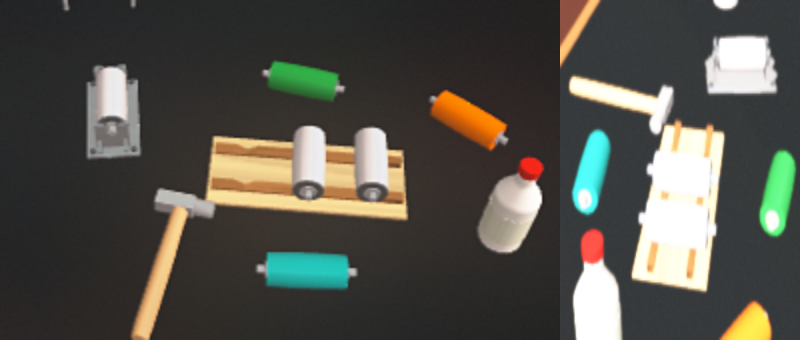

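The pictures show the roller level in both forks, drum from (293,133) to (335,232) in the wrist view. The other two lie in their notches, and the bottle, can and hammer haven't moved. Handing in.

```bash
python3 -c "
from h import *
print(env.job_done())"
```

```text
the job is handed in; nothing more can be done
None
```

The first roller I picked up, the one nearest the stand, turned out to have the loose piece. It now lies in the service stand, and I handed the job in at about 16 s of the 64 s.

- **Finding the piece:** After stops in opposite directions, the settled wrist moment went from −0.047 to +0.048 N·m (each ±0.01). That swing of 0.094 is close to the 0.117 predicted for the loose piece. I did not test the other two rollers, because this was clear. Commanded shake speed was at most about 0.42 m/s. The piece's spin cannot be read directly, so I could not check it against the 8 rad/s requirement.
- **Placing it:** I lowered the roller at no more than about 15 mm/s. It touched down at the expected height with roughly 9–10 N.
- **Last checks:**
  - The drum's top is at 69–70 mm (69 expected) and level to about 1 mm.
  - Its axis is at 15.7°, against 15.6–16.0° measured for the stand.
  - Its centre is about 1.5 mm from the stand's measured centre, within camera error.
  - The gripper is open, well clear, and reads near-zero force.
- **Everything else:** The pictures show the other two rollers in their notches and the bottle, can and hammer where they were.
- **Readings that disagreed:** During the grasp the tool sat 3.5 mm higher than commanded, with about 8 N on it, and it went away on lifting. The sideways position over the stand also read about 3 mm differently before and after the arm settled, so I corrected it before entering the slots.

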